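Hang the washed scoop in the utensil dryer and shut its cover

ROBOT

A 7-joint arm with a two-finger parallel gripper is mounted at the origin on a cart in front of the work surface, level with it; the furniture and walls round the work are solid. World frame = base frame: x ahead of the robot, y to its left, z up, the work surface at z = 0. Lengths are in m, angles in rad, forces in N, time in s.
With the tool pointing down it reaches from about 0.4 to 0.85 m from the base axis. Payload 6.9 kg.
Tool frame: the origin (TCP) lies midway between the tips of the shut fingers; the grasp point (between the pads) lies behind it (ctrl.pinch_z is the z of the grasp point in the tool frame, in m); z points along the fingers, y is the direction in which the jaws open and shut (so a half turn about z gives the same grasp; the last joint's range is limited). The gripper opens to 85 mm and grips with 20 to 120 N. Pads are 22 mm wide; open, the fingers measure 114 mm over their backs; the gripper's body (76 mm by 85 mm) begins 54 mm behind the grasp point. The pads swing forward as they close: fully open they stand 13 mm farther back than shut.
Start: joints at [-1.097, 0.507, -0.238, 1.5, 0.126, 1.149, -0.155], TCP at [0.225, 0.583, 0.231] pointing down, gripper open.
Joint ranges: [-3.08, 3.08], [-0.24, 2.05], [-1.43, 1.35], [0, 2.5], [-1.52, 4.66], [0.17, 1.96], [-2.89, 2.89]. Speed limits (rad/s): [2.39, 2.39, 3.14, 3.14, 3.14, 3.14, 3.14].

INTERFACE

Orientations are given as a unit quaternion [w, x, y, z].
In Python, from station import ctrl, get_state, vision, ticket, models gives the robot as it stands. Calls block until the motion is done:
- ctrl.movep(position, orientation): joint-space move of the TCP to a pose.
- ctrl.movel(position, frame=None, max_speed=0.15): straight line of the TCP; frame=None keeps the orientation; max_speed is the mean speed in m/s.
- ctrl.set_joints(angles): joint-space move.
- ctrl.ungrasp() and ctrl.close_gripper(force=None): open the fingers fully, or close them until they stop; force is the grip in N (None keeps the last).
- ctrl.pause(seconds).
- ctrl.ik(position, orientation): joint angles nearest the present ones, or None.
- get_state(): the state.
- vision.grab_frame(name): name is "scene" or "top"; returns (picture, depth): 384x512x3 uint8, blue, green, red; 384x512 float32, m along the optical axis (not along the pixel's ray), 0 where there is no reading.
- vision.camera_info(name): a dict with "mtx" (3x3 intrinsics, pixels), "R" (3x3) and "t" (3): a world point X has camera coordinates R X + t. Camera axes: x right, y down, z forward; pixel columns grow to the right and rows downward; lengths in m; the calibration is good to about 2 mm. A picture is of the moment at which its call begins. camera_info takes no time and is no camera call.
A pose or a line that the arm cannot do raises ctrl.Unreachable and nothing moves.
- ticket.close_job(): hands the job in, once; it reports no verdict.
Trained networks look in the newest picture that a camera, given by its name, has taken for a name from the list of things; names that differ only in an ending like _2 or _b are one class to them, and where a whole thing is asked for, a point or a joint stands for the part that bears it (a point fixed in the world has none). Each returns a list of dicts, best first, with "p" (0 to 1); they miss things now and then, are a little off and sometimes report something else, mostly with a low value. They report only what shows in the picture. A call takes as long as a camera call.
- models.recognise(camera, target): "point" ([column, row] in pixels, amid what is visible of it).
- models.masks_of(camera, target): "mask" (384x512 bool, what is visible of it) and "point" ([column, row] in pixels, amid what is visible of it).
The state is a dict: "time": time; "qpos": joint angles; "qd": joint speeds; "tau": joint torques, N m; "tcp_pos": TCP position; "eef_rot": TCP orientation; "contact_force": force on the tool from outside, world axes, zero at the start; "wrist_torque": the same for the moment, N m; "width": finger opening in m.
Only numpy, scipy, OpenCV 4.12 (cv2) and the standard library are available. Lean on these libraries where they do the work, as an engineer would, in place of code of your own. Each camera call takes 0.05 s, during which the arm holds its last target.

TASK

Take the washed scoop that stands in the mug and hang it by its hook in the free middle slot of the comb in the utensil dryer, lowering it between the two smaller scoops without lifting these off the comb. Let go of it once its hook has dropped fully into the slot, then slide the dryer's flat cover fully shut over the compartment. Leave the mug and the other things on the worktop standing where they are.

Things in the scene. Friction and masses are not known exactly. Their poses are not given: they have to be found in the camera images.
- scoop: The washed steel scoop, 148 mm long, 0.12 kg, standing in the mug bowl down and leaning a little. Origin: middle of its bowl's underside; z up the handle, x from the bowl to the handle and the hook's lip, y along the hook's width. Bowl: round cup 46 mm across, 42 mm deep, rounded bottom; the flat handle strap (22 mm wide) runs straight up behind it at x = 22.5 to 28.5 mm.
- scoop_hook (a point): Middle of the bearing face under the crown of the washed scoop's hook: x 36, z 140 mm in the scoop's frame, same axes. The hook is an inverted U, 22 mm wide (y), 27 mm thick (x) with flat parallel outer faces to grip from above; seen from this point: crown z 0 to 8 mm, mouth x -7.5 to 7.5, strap x -13.5 to -7.5 mm going down, lip x 7.5 to 13.5 ending at z -22 mm.
- small_scoop: A smaller steel scoop of the same form, hanging in a bay of the comb beside the free middle slot (left or right varies). Origin: middle of the bearing face under its hook's crown, axes as the scoop's (bowl at -x). Hook 14 mm wide (y), 25 mm thick (x); bowl 40 mm across, axis at x -32, rim at z -94, bottom at z -122 mm. It hangs anywhere in its bay, up to 11 mm off its middle.
- middle_scoop: The other hanging steel scoop, in the bay on the other side of the free slot. Origin and axes as the small scoop's. Hook the same; bowl 44 mm across, axis at x -34, rim at z -98, bottom at z -132 mm. It too hangs up to 11 mm off the middle of its bay.
- dryer: White counter-top utensil dryer, fixed, 260 mm deep (x), 200 mm wide (y). Origin: on the worktop under the middle of its hanging comb; x points to the fan housing behind (x 50 to 180 mm), y along the comb, z up. Open compartment inside: x -73 to 50, y -92 to 92 mm, floor z 14, walls to z 174, side runners to z 187 mm; clear front. Scoops hang with bowl in front (-x), lip behind the comb.
- comb_mid (a point): Dryer point x 0, y 0, z 162 mm. The comb: strip 6 mm thick along y, middle slot 25 mm wide, outer bays 36 mm wide, 53 mm from it; floors at z 162, lands between at z 174 mm; 80 mm lower a buffer for the straps, front at x -6. Lifted off and put back, it is up to 8 mm left or right of here (unmeasured): find the slot by sight or touch. A hook on a land is 12 mm too high and stops the cover.
- cover (a joint): The dryer's flat grey sliding cover: 0 = fully shut over the compartment, about 0.124 = fully back over the fan housing (m). It slides along the dryer's x (towards -x to shut) with 2 N of friction and stays where it is left. It is 130 mm long, 182 mm wide, 6 mm thick, underside at z = 177 mm, top at z = 183 mm. A fully seated hook is 7 mm below it.
- cover_grip (a point): Grip point on the cover's black upright ridge, 8 mm under its top. The ridge is 12 mm thick along the dryer's x, 64 mm long along its y, and rises 29 mm above the cover (z = 183 to 212 mm), in the middle of the cover. With the cover shut it is at the dryer's x = -12 mm.
- mug: The cream mug that the scoop stands in, loose, 78 mm across, 100 mm high, floor 7 mm up, handle at its own -y. Origin on its underside, 17 mm from the cup's axis: the axis lies at the mug's own y = +17 mm.
- jam_jar: Bystander: squat jam jar, 68 mm across, 84 mm high, loose; origin at the centre of its underside.
- salt_shaker: Bystander: glass salt shaker with a grey top, 44 mm across, 90 mm high, loose; origin at the centre of its underside.
- tomato_tin: Bystander: low tin, 75 mm across, 58 mm high, loose; origin at the centre of its underside.
- dish_brush: Bystander: round palm dish brush with a black knob, 64 mm across, 67 mm high, loose; origin at the centre of its underside.

How it is judged:
By the outcome, as a careful person would: the job done as asked, in the order asked, and still so for the second after the job is handed in, with the robot touching nothing.
It also fails if it takes over 64 s, if anything falls off the work surface, if the arm or the gripper's body presses on something with over 40 N, if the wrist force passes 120 N, or if a joint passes its speed limit or range.

## Working session

There is one attempt and no reset: what is moved stays moved. The work goes in short steps, each a Python script; the robot and the scene stay as the last script left them, time stands still between calls to the robot, and variables do not carry over. Pictures are saved under pics/ and viewed, and the job is handed in when it is done.

```bash
ls; mkdir -p pics; python3 - <<'E'
from station import ctrl,get_state,vision
import cv2,numpy as np
for n in("scene","top"):
    p,d=vision.grab_frame(n); cv2.imwrite(f"pics/{n}0.png",p); np.save(f"pics/{n}0.npy",d)
    print(n,vision.camera_info(n))
s=get_state();print(s['time'],s['width'],s['contact_force'],s['eef_rot'],ctrl.pinch_z)
E
```

```text
pics
scene {'mtx': array([[447.8167056 ,   0.        , 254.35219525],
       [  0.        , 447.8167056 , 191.24185806],
       [  0.        ,   0.        ,   1.        ]]), 'R': array([[-0.44437114, -0.89571078,  0.01537834],
       [-0.60355991,  0.28665844, -0.74400429],
       [ 0.66200433, -0.33989578, -0.66799785]]), 't': array([0.27024205, 0.4058159 , 1.07846579])}
top {'mtx': array([[411.24811847,   0.        , 253.32586669],
       [  0.        , 411.24811847, 192.66746658],
       [  0.        ,   0.        ,   1.        ]]), 'R': array([[ 0.02367138, -0.99958865, -0.01619239],
       [-0.98901778, -0.02105129, -0.14628971],
       [ 0.14588866,  0.01947744, -0.98910926]]), 't': array([0.05187453, 0.51632152, 1.14403714])}
0.1 0.08503054548343875 [ 0.29668308 -0.58317042  1.03970272] [-1.13499772e-04  1.83341276e-01  9.83048985e-01 -8.10082192e-04] -0.0187
```

View pics/scene0.png

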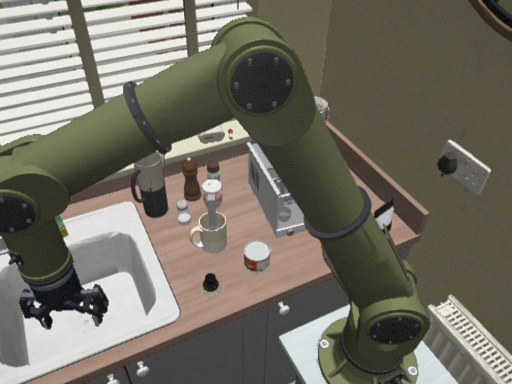

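View pics/top0.png

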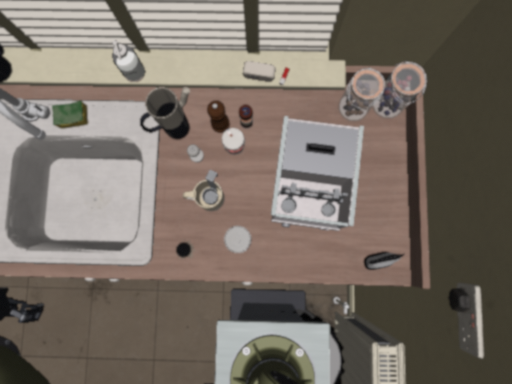

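```bash
python3 - <<'E'
import cv2,numpy as np
p=cv2.imread("pics/top0.png")
a=cv2.resize(p[110:235,262:372],None,fx=5,fy=4.8,interpolation=cv2.INTER_CUBIC)
b=cv2.resize(p[120:260,165:265],None,fx=4,fy=4,interpolation=cv2.INTER_CUBIC)
cv2.imwrite("pics/c1.png",a);cv2.imwrite("pics/c2.png",b)
p=cv2.imread("pics/scene0.png")
cv2.imwrite("pics/c3.png",cv2.resize(p[140:300,170:330],None,fx=3.7,fy=3.7,interpolation=cv2.INTER_CUBIC))
E
```

```text
(no output)
```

View pics/c1.png

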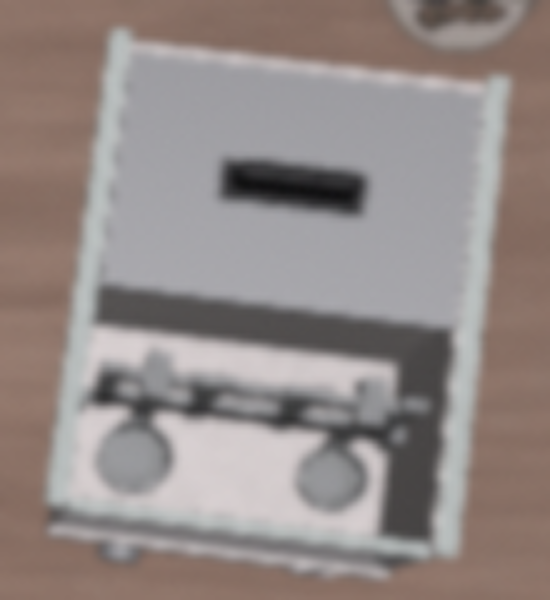

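View pics/c2.png

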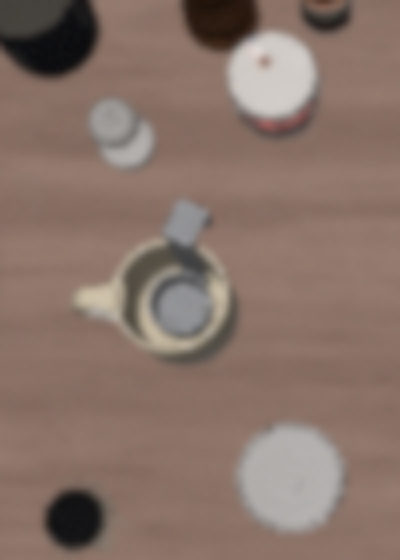

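View pics/c3.png

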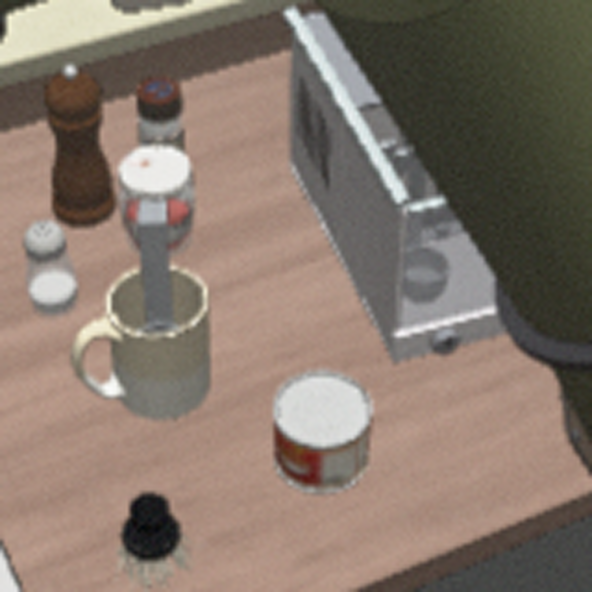

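```bash
cat > h.py <<'E'
import numpy as np,cv2
from station import vision
def xyz(name,d):
    c=vision.camera_info(name);K=c['mtx'];v,u=np.mgrid[:384,:512]
    P=np.stack([(u-K[0,2])/K[0,0]*d,(v-K[1,2])/K[1,1]*d,d],-1)
    W=(P-c['t'])@c['R']; W[d==0]=np.nan
    return W
def proj(name,X):
    c=vision.camera_info(name);p=(np.asarray(X)@c['R'].T+c['t'])@c['mtx'].T
    return p[...,:2]/p[...,2:]
E
python3 - <<'E'
from h import *
np.set_printoptions(linewidth=220,suppress=True)
W=xyz("top",np.load("pics/top0.npy"))
print((W[164:215:1,194:226,2]*1000).round().astype(int))
ys,xs=np.where(W[...,2]>.13); 
m=np.zeros((384,512),bool);m[165:185,200:220]=1
m&=(W[...,2]>.12)
Q=W[m];print(len(Q));print(Q.min(0),Q.max(0),Q.mean(0))
# fit plane
A=np.c_[Q[:,:2]-Q[:,:2].mean(0),np.ones(len(Q))];print(np.linalg.lstsq(A,Q[:,2],rcond=None)[0])
print(cv2.minAreaRect((Q[:,:2]*1000).astype(np.float32)))
E
```

```text
[[ 0  4  2 ...  1  1  1]
 [-1  3  1 ...  5 -2  2]
 [ 2  2 -1 ...  4 -1  4]
 ...
 [-4  0  1 ...  0  0  4]
 [-1 -1  1 ... -3  0  4]
 [-2  8  3 ...  3  2  3]]
109
[0.524897   0.15831908 0.12045301] [0.55671692 0.18709475 0.15993151] [0.53995896 0.1726993  0.1507242 ]
[0.3154646  0.12594058 0.1507242 ]
((541.4544677734375, 172.5865020751953), (22.508867263793945, 28.566070556640625), 64.52609252929688)<stdin>:4: RuntimeWarning: invalid value encountered in cast
```

```bash
python3 - <<'E'
from h import *
np.set_printoptions(linewidth=260,suppress=True)
W=xyz("top",np.load("pics/top0.npy"))
print((W[112:232:3,268:370:3,2]*1000).round())
E
```

```text
[[ 0.  6. -3. ... 90. 83. 61.]
 [ 0.  4.  1. ... 60. 40.  2.]
 [ 2.  4.  3. ... 21.  3. -1.]
 ...
 [-1.  0.  0. ...  1. -2. -1.]
 [ 1.  1.  0. ... -3. -1. -3.]
 [ 2.  5.  2. ...  1. -2.  2.]]
```

```bash
cat >> h.py <<'E'
def bp(name,uv,z):
    c=vision.camera_info(name);r=np.linalg.inv(c['mtx'])@[uv[0],uv[1],1];r=c['R'].T@r;o=-c['R'].T@c['t']
    return o+r*(z-o[2])/r[2]
E
python3 - <<'E'
from h import *
import sys
np.set_printoptions(linewidth=260,suppress=True,threshold=sys.maxsize,precision=4)
W=xyz("top",np.load("pics/top0.npy"))
for uv in [(284,116.25),(364,126),(354,225.6),(272,216)]: print(bp("top",uv,.187))
R=W[105:235,265:375].reshape(-1,3);Q=R[(R[:,2]>.176)&(R[:,2]<.2)&(R[:,1]<.02)&(R[:,1]>-.28)]
# restrict to biggest comp
print(len(Q),Q.min(0),Q.max(0));r=cv2.minAreaRect((Q[:,:2]*1000).astype(np.float32));print(r);print(cv2.boxPoints(r))
print('hook');print(np.nan_to_num(W[165:190,202:218,2]*1000).round().astype(int))
print('comb');print(np.nan_to_num(W[178:222,276:354,2]*1000).round().astype(int)[:, ::2])
E
```

```text
[ 0.6938 -0.0138  0.187 ]
[ 0.6716 -0.2187  0.187 ]
[ 0.4162 -0.1901  0.187 ]
[0.4354 0.0127 0.187 ]
4361 [ 0.4172 -0.217   0.176 ] [0.6954 0.0154 0.2   ]
((555.8487548828125, -101.0338134765625), (206.45986938476562, 258.7488708496094), 83.31654357910156)
[[ 415.3392 -188.5051]
 [ 672.3297 -218.6193]
 [ 696.3583  -13.5625]
 [ 439.3678   16.5517]]
hook
[[  5   1  -1   0   1  -4  -4   6   1   3   4   2   2  -4  -5  -5]
 [  3   2   0   1   2   1   3   0   0   0  -2   3  -2  -1   1  -3]
 [  4  -1   1  -2   1   1   4   0  -3  -1  -2   4   0   4  -3   2]
 [  0  -1   2   0   1  -2   0   4   0   0   0   4   1   5   3  -1]
 [ -1   6  -1   1   3   4  -1   1   0  -4   0   0  -4  -2  -1  -1]
 [  1   1  -1   2   2   2   5 155 151 152 149  -1  -6   3  -1   0]
 [  3   0   0  -2   1   4   0 152 153 153 154 155 152   3   2   1]
 [ -1  -1  -1   3   2   4 154 150 150 154 156 155 156 154 149   0]
 [  0   2   0   1  -2   0 152 153 154 154 156 156 153 155 153   4]
 [  0   2   3  -2   1 157 152 153 153 152 156 157 154 155 151 144]
 [  1   0  -2   3   1 154 156 154 155 154 151 155 160 153 144 139]
 [ -4  -
[... 7232 characters left out ...]
19  16  13  17  12  16  13  12  22  54  85 116 142 164 187 187]
 [ 94 102 111 120 127 132 140 149 171 170 176 176 174 175 176 170 178 172 173  18  18  15  11  10  13  15  19  15  16  16  14  24  60  89 112 144 167 188 186]
 [ 61  68  78  85  96 108 108 116 127 134 144 148 173 171 177 176 173 173 173 176 174 171 168  12  16  14  17  15  14  14  14  23  59  92 117 143   0 185 188]
 [ 36  42  49  56  61  72  79  88  98 103 117 122 128 134 145 151 174 173 171 175 175 176 175 173 173 169  14  16  11  15  14  27  59  90 116 144 169 190 185]
 [ 37  42  40  42  40  41  46  60  72  78  86  91 106 110 120 125 131 141 144 174 173 176 175 179 173 174 175 176 174 175   9  28  60  90 119 146 170 188 188]]
```

```bash
python3 - <<'E'
from h import *
from scipy.optimize import minimize
np.set_printoptions(linewidth=200,suppress=True,precision=2)
W=xyz("top",np.load("pics/top0.npy"))
v,u=np.mgrid[105:235,265:375]
R=W[105:235,265:375]
m=(R[...,2]>.181)&(R[...,2]<.193)  # cover+runners
def sub(y0,y1,t,P): pass
def toD(X,p):
    c,s=np.cos(p[2]),np.sin(p[2]);d=X[:,:2]*1000-p[:2];return np.c_[d@[c,s],d@[-s,c],X[:,2]*1000]
p=np.array([506.1,-95.6,np.radians(-6.2)])
X=R.reshape(-1,3);X=X[~np.isnan(X[:,0])]
# refine via runner lines: outer edges, per x-bin
for it in range(4):
    D=toD(X,p);H=D[(D[:,2]>180)&(D[:,2]<194)&(abs(D[:,1])<112)&(D[:,0]>-90)&(D[:,0]<190)]
    xs=[];lo=[];hi=[]
    for b in np.arange(-74,176,5):
        k=H[(H[:,0]>=b)&(H[:,0]<b+5)]
        if len(k)<2: continue
        xs.append(b+2.5);lo.append(k[:,1].min());hi.append(k[:,1].max())
    xs=np.array(xs);a=np.polyfit(xs,lo,1);c=np.polyfit(xs,hi,1)
    print('lines',a,c, 'x range',np.percentile(H[:,0],[.5,99.5]))
    ang=(a[0]+c[0])/2;p[2]+=ang
    off=(a[1]+c[1])/2;cc,ss=np.cos(p[2]),np.sin(p[2]);p[:2]+=np.array([-ss,cc])*off
print(p,np.degrees(p[2]))
D=toD(X,p)
k=D[(D[:,0]>-12)&(D[:,0]<12)&(D[:,2]>157)&(D[:,2]<182)&(abs(D[:,1])<90)]
print('comb x',np.percentile(k[:,0],[2,50,98]))
k=k[abs(k[:,0])<6]
k=k[np.argsort(k[:,1])]
for b in np.arange(-90,90,3):
    q=k[(k[:,1]>=b)&(k[:,1]<b+3)]
    if len(q):print(b+1.5,len(q),q[:,2].mean().round(1),q[:,0].mean().round(1),q[:,0].min().round(1),q[:,0].max().round(1))
np.save('pics/dp.npy',p)
E
```

```text
lines [  -0.01 -101.16] [ -0.01 102.45] x range [-73.75 172.65]
lines [  -0.   -101.75] [ -0.   101.76] x range [-73.35 172.59]
lines [  -0.   -101.78] [  0.   101.76] x range [-73.3  172.61]
lines [  -0.   -101.77] [  0.   101.77] x range [-73.29 172.62]
[506.17 -94.96  -0.11] -6.584300918678114
comb x [-10.76  -0.85  10.12]
-82.5 2 174.9 1.0 -0.3 2.3
-79.5 3 175.4 -0.7 -3.4 2.1
-76.5 4 173.5 -1.4 -3.7 1.8
-73.5 4 172.5 -0.4 -3.1 1.7
-70.5 5 167.4 -1.2 -3.0 1.7
-67.5 4 163.4 -0.5 -3.0 2.5
-64.5 2 163.7 -0.9 -3.7 1.8
-61.5 6 170.6 -0.3 -5.3 4.9
-58.5 6 169.0 0.0 -5.3 5.8
-55.5 6 170.7 0.2 -5.7 4.7
-52.5 5 171.9 0.3 -3.8 4.2
-49.5 7 166.8 -0.2 -3.3 4.0
-46.5 3 162.5 -0.8 -2.9 1.7
-43.5 3 161.2 -0.9 -3.4 1.9
-40.5 2 163.0 -0.3 -1.9 1.4
-37.5 2 163.2 -0.6 -2.1 0.8
-34.5 3 171.1 -1.1 -2.3 0.9
-31.5 4 169.8 -1.9 -3.2 0.9
-28.5 3 169.3 -1.6 -2.8 0.7
-25.5 4 171.1 -0.9 -3.1 2.6
-22.5 6 171.0 -1.3 -3.3 2.3
-19.5 5 170.1 -0.8 -3.8 2.0
-16.5 3 172.6 -1.2 -3.3 1.3
-13.5 4 168.9 -0.3 -3.4 2.7
-10.5 4 163.3 -0.5 -3.4 2.7
-7.5 3 160.9 -0.5 -2.9 2.1
-4.5 3 163.2 -1.3 -3.4 1.0
-1.5 4 160.4 -1.9 -3.7 0.9
1.5 4 161.8 -0.6 -2.3 1.0
4.5 3 162.7 0.0 -2.5 2.9
7.5 3 162.5 -0.3 -2.9 2.4
10.5 3 162.5 -0.7 -3.4 2.0
13.5 2 172.9 -1.5 -2.7 -0.3
16.5 5 170.7 -0.7 -3.3 2.0
19.5 3 174.0 -1.1 -3.2 1.5
22.5 4 170.6 -1.6 -2.9 0.4
25.5 3 169.2 -1.1 -2.5 1.1
28.5 4 170.8 -1.8 -2.8 0.7
31.5 5 171.2 -0.7 -3.1 3.1
34.5 6 170.3 -1.3 -3.6 1.9
37.5 3 161.7 -0.7 -1.6 0.9
40.5 3 164.2 -0.7 -2.7 0.4
43.5 3 161.6 0.1 -2.2 3.0
46.5 4 166.3 0.3 -3.5 3.6
49.5 6 171.7 1.2 -4.8 6.0
52.5 4 171.5 -1.3 -5.3 2.3
55.5 5 170.6 -0.2 -5.8 4.7
58.5 5 170.0 -0.5 -5.3 4.9
61.5 6 167.4 -0.0 -3.9 4.7
64.5 3 162.5 -0.2 -2.4 2.3
67.5 3 162.7 -0.6 -3.2 2.4
70.5 3 161.3 -0.7 -3.0 1.6
73.5 4 170.8 -1.4 -3.2 1.9
76.5 4 171.4 -1.3 -3.2 2.2
79.5 3 171.7 -1.1 -2.8 1.1
82.5 5 171.7 -1.0 -3.0 1.3
```

```bash
python3 - <<'E'
from h import *
import sys
np.set_printoptions(linewidth=260,suppress=True,threshold=sys.maxsize,precision=3)
W=xyz("top",np.load("pics/top0.npy"))
print(np.nan_to_num(W[178:212,192:226,2]*1000).round().astype(int))
Q=W[168:182,203:220].reshape(-1,3);Q=Q[Q[:,2]>.149]
A=np.c_[Q[:,:2]-Q[:,:2].mean(0),np.ones(len(Q))];print('slope',np.linalg.lstsq(A,Q[:,2],rcond=None)[0],len(Q),Q.mean(0))
r=cv2.minAreaRect((Q[:,:2]*1000).astype(np.float32));print(r,cv2.boxPoints(r))
# scene view crown
S=xyz("scene",np.load("pics/scene0.npy"))
print('scene');print(np.nan_to_num(S[186:236,204:226,2]*1000).round().astype(int))
E
```

```text
[[ -5   3   3   5   2   1  -6  -2   2   0   0   1  -1   2 158 157 157 152 156 154 154 156 153   0   4   3  -1   5  -2   0  -2  -1   2   0]
 [  2   2  -2  -3   0   5   2   1  -2   1   6   2   0  -1 142 154 152 151 160 156 153 154   1  -1  -3   5   4   3   2   1   1  -3   3   0]
 [  0  -2   3   0  -3   4   0   0   0   0   0  99 103 102  98 133 144 152 157 157 156 153  -1   0   4   2  -1   1  -3   1   0   0  -3   0]
 [  2   1   3   3  -2   4   1   3   1 100  97  97  93  88  91 117 125 134 144 150 151 151 100   0   0  -2   3  -3  -3  -2   3   0   1   2]
 [  2   4  -3   1   4   1   3 101  97  96  93  85  79  75  71  71 113 116 126 136 140 142 133 101  99   0   1   0   4   1  -1   6  -2  -1]
 [ -2   2   4   1   3   5 102  97  92  82  80  77  64  65  60  57  56  99 110 119 127 132 120   0  96  99  -1  -4   2   1   1   4   1   0]
 [  2   6   1   1   0 100 101  95  84  80  69  63  56  49  47  43  39  87  95 102 109 114 114 100  82  96 102   3   1   2   0  -2   6  -3]
 [  0  -4  -5   1 102  98  91  82  74  65  59  52  43  41  37  31  25   0  80  83  92 103 109  97  51  73  99 101   0   0   3  
[... 7715 characters left out ...]
0  43  44  45  48  50  48  48  30  35  99  97  97  92  91  79]
 [ 98  96  40  35  47  45  43  44  41  41  41  44  38  46  99  98  99  94  93  87  85  75]
 [ 96 100 103  98 101  40  38  40  39  98 102  99  95  97 100  98  93  87  87  80  81  73]
 [ 89  92  97  94  96  96 101  97  96  96  98  95  95  93  95  90  93  88  81  81  74  72]
 [ 86  87  90  91  90  94  92  90  95  94  92  92  89  88  90  89  86  86  79  79  74  66]
 [ 83  83  87  86  86  90  86  91  88  92  90  86  84  86  87  84  80  75  78  68  69  63]
 [ 77  78  82  84  85  82  87  85  88  84  83  80  83  85  76  78  78  76  74  67  67  57]
 [ 76  78  77  78  82  82  84  81  82  81  80  79  79  74  78  75  74  68  69  64  61  56]]
```

```bash
python3 - <<'E'
from h import *
from scipy.optimize import least_squares
from scipy.spatial.transform import Rotation as Ro
np.set_printoptions(suppress=True,precision=3)
W=xyz("top",np.load("pics/top0.npy"));S=xyz("scene",np.load("pics/scene0.npy"))
Q=W[168:182,203:220].reshape(-1,3);Q=Q[Q[:,2]>.149]*1000
F=S[206:226,209:215].reshape(-1,3)*1000;F=F[F[:,2]>40]
c=F.mean(0);n=np.linalg.svd(F-c,full_matrices=False)[2][2];print('strap normal',n,c,len(F))
B=W[187:206,201:219].reshape(-1,3)*1000;B=B[(B[:,2]>43)&(B[:,2]<56)]
# circle fit
def cf(q):return np.hypot(B[:,0]-q[0],B[:,1]-q[1])-22
q=least_squares(cf,[B[:,0].mean(),B[:,1].mean()],loss='soft_l1').x;print('rim',q,B[:,2].mean(),len(B))
def f(p):
    R=Ro.from_rotvec(p[3:6]).as_matrix();t=p[:3]
    l=lambda X:(X-t)@R
    a=(l(Q)[:,2]-148)/2; m=l(Q).mean(0)[:2]-[36,0]
    s=(l(F)[:,0]-22.5)/2
    r=(l(np.array([[q[0],q[1],49.]]))[0,:2])/1
    return np.r_[a,m/.7,s*.5,r]
best=least_squares(f,[510,185,7,0,0,-.38],loss='soft_l1')
p=best.x;R=Ro.from_rotvec(p[3:]).as_matrix();print(p[:3]);print(R)
print('hook',p[:3]+R@[36,0,140],'top',p[:3]+R@[36,0,148],'crown meas',Q.mean(0),'yaw',np.degrees(np.arctan2(R[1,0],R[0,0])))
l=(Q-p[:3])@R;print(l.min(0),l.max(0),l.mean(0)); l=(F-p[:3])@R;print(l.min(0),l.max(0),l.mean(0))
print('rim loc',(np.array([q[0],q[1],49])-p[:3])@R)
np.savez('pics/scoop.npz',t=p[:3],R=R)
# mug
M=W[175:210,188:226].reshape(-1,3)*1000;M=M[(M[:,2]>92)&(M[:,2]<106)]
g=least_squares(lambda q:np.hypot(M[:,0]-q[0],M[:,1]-q[1])-q[2],[500,180,37],loss='soft_l1').x;print('mug',g)
# cover front edge in dryer frame
d=np.load('pics/dp.npy');cc,ss=np.cos(d[2]),np.sin(d[2])
X=W[105:235,265:375].reshape(-1,3)*1000;D=np.c_[(X[:,:2]-d[:2])@[cc,ss],(X[:,:2]-d[:2])@[-ss,cc],X[:,2]]
k=D[(abs(D[:,1])<80)&(D[:,2]>179)&(D[:,2]<188)];print('cover x',np.percentile(k[:,0],[1,99]))
k=D[(abs(D[:,1])<60)&(D[:,2]>205)&(D[:,2]<220)];print('ridge',len(k),k.min(0),k.max(0),k.mean(0))
for s in(1,-1):
    k=D[(abs(D[:,1]-s*53)<25)&(abs(D[:,0])<16)&(D[:,2]>166)&(D[:,2]<178)&((D[:,0]>5))];print('hook',k.min(0),k.max(0),k.mean(0))
    k=D[(abs(D[:,1]-s*53)<38)&(D[:,0]<-12)&(D[:,0]>-70)&(D[:,2]>28)&(D[:,2]<75)];print('bowl',k.min(0),k.max(0),k.mean(0))
E
```

```text
strap normal [-0.907  0.42   0.035] [526.872 181.267  92.546] 119
rim [503.614 187.775] 48.557513039343405 59
[501.217 187.785   7.89 ]
[[ 0.911  0.41   0.047]
 [-0.41   0.912  0.001]
 [-0.043 -0.02   0.999]]
hook [540.631 173.178 146.198] top [541.009 173.187 154.189] crown meas [541.167 173.045 154.207] yaw -24.235216759416414
[ 23.315 -10.9   143.316] [ 50.511  11.078 153.352] [ 36.201  -0.066 148.026]
[16.744 -6.933 37.851] [ 33.455  13.883 124.069] [22.435  2.837 85.767]
rim loc [ 0.434  0.135 41.178]
mug [501.253 188.71   37.935]
cover x [ 41.208 169.197]
ridge 120 [ 98.922 -31.439 205.492] [111.297  31.369 216.761] [104.45    0.415 211.015]
hook [  5.504  48.529 168.581] [ 11.115  61.283 173.752] [  8.31   53.851 171.201]
bowl [-53.575  33.513  28.195] [-12.086  75.975  67.393] [-30.569  53.473  43.563]
hook [  5.827 -61.958 166.157] [ 11.974 -48.994 172.31 ] [  8.635 -55.259 169.1  ]
bowl [-50.413 -90.886  38.558] [-12.657 -37.039  70.538] [-29.496 -58.023  52.31 ]
```

```bash
cat >> h.py <<'E'
from scipy.spatial.transform import Rotation as Ro
from station import ctrl,get_state
sc=np.load('pics/scoop.npz') ; dp=np.load('pics/dp.npy')
def quat(R): q=Ro.from_matrix(R).as_quat(); return np.r_[q[3],q[:3]]
def toolR(Rs,sign): # tool z=-scoop z, tool y=sign*scoop x
    y=sign*Rs[:,0];z=-Rs[:,2];return np.c_[np.cross(y,z),y,z]
def Rz(a):return Ro.from_euler('z',a).as_matrix()
Rd=Rz(dp[2])
def D2W(p): return np.r_[dp[:2],0]/1000*[1,1,0]+Rd@(np.array(p)/1000)
E
python3 - <<'E'
from h import *
np.set_printoptions(suppress=True,precision=3)
R=sc['R'];t=sc['t']/1000
for sg in(1,-1):
    T=toolR(R,sg)
    g=t+R@[.036,0,.142]; tcp=g+T[:,2]*.0187
    for up in(.1,0): print(sg,'pick',tcp+[0,0,up],ctrl.ik(tcp+[0,0,up],quat(T)))
    print('carry',ctrl.ik(tcp+[0,0,.24],quat(T)))
    T=toolR(Rd,sg)
    for z in(162,360): 
        p=D2W([-1.5,-.5,z+2-18.7]);print('place',p,ctrl.ik(p,quat(T)))
    p=D2W([105,0,204-8-18.7]);print('cover',ctrl.ik(p,quat(T)));p=D2W([-12,0,204-18.7]);print('cover',ctrl.ik(p,quat(T)))
E
```

```text
1 pick [0.54  0.173 0.23 ] [-0.505  0.449  0.249  1.622 -0.131  1.132 -0.642]
1 pick [0.54  0.173 0.13 ] [-0.493  0.549  0.233  1.756 -0.17   0.901 -0.604]
carry [-0.504  0.371  0.252  1.358 -0.103  1.47  -0.676]
place [ 0.505 -0.095  0.145] [-0.083  0.444  0.321  1.918 -0.189  0.809  0.225]
place [ 0.505 -0.095  0.343] [-0.186  0.274  0.445  1.59  -0.121  1.306  0.161]
cover [-0.077  0.562  0.348  1.598 -0.215  1.02   0.22 ]
cover [-0.105  0.381  0.342  1.89  -0.16   0.897  0.2  ]
-1 pick [0.54  0.173 0.23 ] [-0.018  0.471 -0.507  1.616  0.22   1.16   2.143]
-1 pick [0.54  0.173 0.13 ] [-0.006  0.58  -0.535  1.75   0.325  0.949  2.046]
carry [-0.063  0.383 -0.445  1.352  0.141  1.485  2.22 ]
place [ 0.505 -0.095  0.145] [-0.539  0.694  1.152  1.922 -0.746  1.037 -2.31 ]
place [ 0.505 -0.095  0.343] [-0.597  0.434  1.153  1.594 -0.402  1.378 -2.656]
cover [-0.45   0.804  1.151  1.603 -0.766  1.25  -2.413]
cover [-0.566  0.607  1.152  1.894 -0.637  1.069 -2.406]
```

```bash
python3 - <<'E'
from h import *
np.set_printoptions(suppress=True,precision=4)
R=sc['R'];t=sc['t']/1000;T=toolR(R,1)
tcp=t+R@[.036,0,.139]+T[:,2]*.0187
ctrl.movep(tcp+[0,0,.1],quat(T))
f0=get_state()['contact_force']
ctrl.movel(tcp,max_speed=.1)
s=get_state();print(s['time'],s['contact_force']-f0,s['tcp_pos']-tcp)
ctrl.close_gripper(30)
s=get_state();print(s['time'],s['contact_force']-f0,s['width'],s['tcp_pos']-tcp)
for n in("top","scene"):
    p,d=vision.grab_frame(n);cv2.imwrite(f"pics/{n}1.png",p)
np.save('pics/tcp.npy',tcp)
E
python3 - <<'E'
import cv2,numpy as np
p=cv2.imread("pics/scene1.png");cv2.imwrite("pics/s1.png",cv2.resize(p[100:300,100:330],None,fx=3,fy=3))
E
```

```text
3.125 [-0.7951  0.1496  0.2493] [0.0004 0.0001 0.0006]
3.6917 [-1.5852 -0.5679  3.3614] 0.02648954024031873 [0.     0.0001 0.0003]
```

View pics/s1.png

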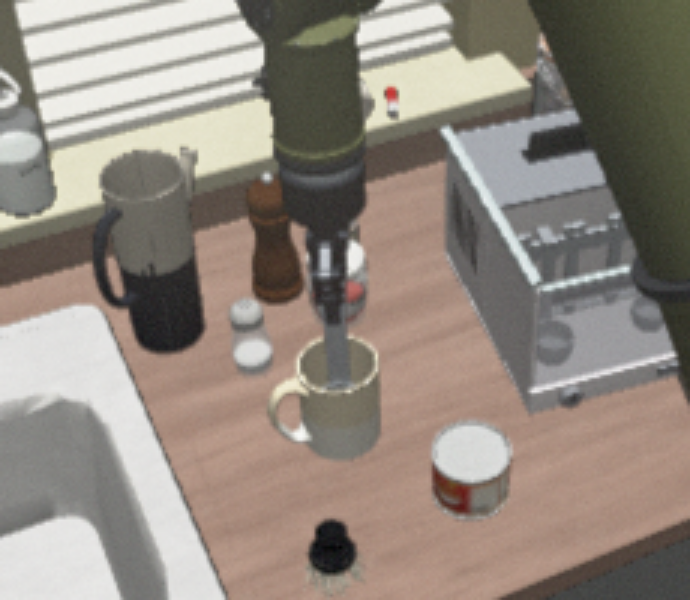

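```bash
python3 - <<'E'
from h import *
np.set_printoptions(suppress=True,precision=4)
tcp=np.load('pics/tcp.npy')
ctrl.movel(tcp+[0,0,.12],max_speed=.12)
ctrl.movel(tcp+[0,0,.225],max_speed=.25)
T=toolR(Rd,1)
ctrl.movep(D2W([-1.5,-.5,365-1-18.7]),quat(T))
s=get_state();print(s['time'],s['contact_force'],s['width'])
for n in("top","scene"):
    p,d=vision.grab_frame(n);cv2.imwrite(f"pics/{n}2.png",p);np.save(f"pics/{n}2.npy",d)
p=cv2.imread("pics/scene2.png");cv2.imwrite("pics/s2.png",cv2.resize(p[60:280,150:400],None,fx=2.7,fy=2.7))
E
```

```text
6.5583 [ 0.4935  0.4685 -0.4428] 0.026324080458346083
```

View pics/s2.png

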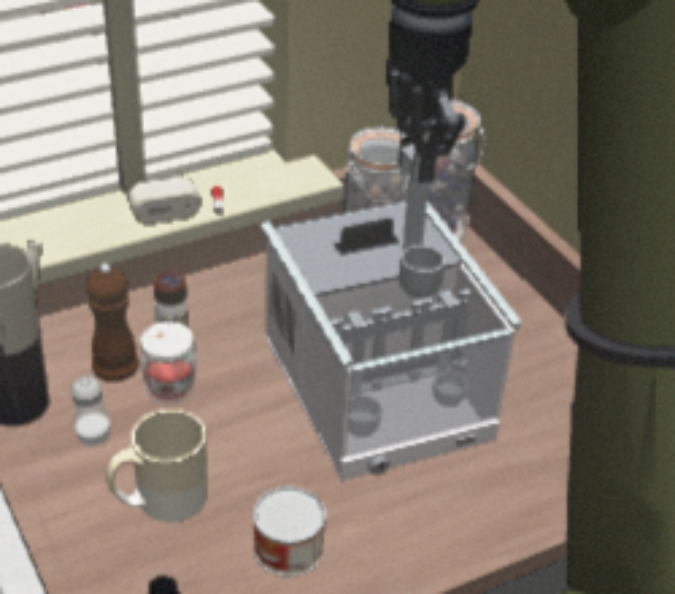

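View pics/top2.png

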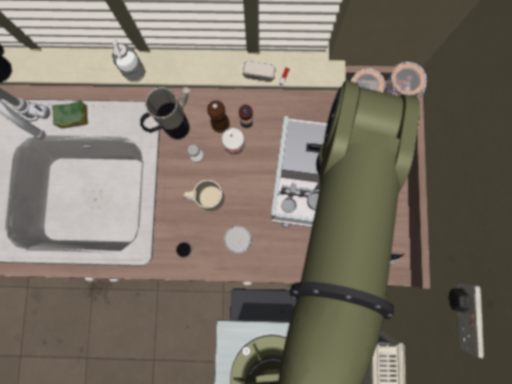

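```bash
cat > m.py <<'E'
from h import *
np.set_printoptions(suppress=True,precision=1,linewidth=200)
def meas(tag,zs,combz=True):
    S=xyz("scene",np.load(f"pics/scene{tag}.npy"));
    X=S.reshape(-1,3)*1000;c,s=np.cos(dp[2]),np.sin(dp[2])
    D=np.c_[(X[:,:2]-dp[:2])@[c,s],(X[:,:2]-dp[:2])@[-s,c],X[:,2]]
    D=D[~np.isnan(D[:,0])]
    return D
if __name__=="__main__":
    D=meas(2,0)
    for z in range(215,350,9):
        k=D[(D[:,2]>z)&(D[:,2]<z+9)&(abs(D[:,1])<40)&(D[:,0]>-75)&(D[:,0]<25)]
        if len(k):print(z,len(k),k.min(0)[:2],k.max(0)[:2],k.mean(0)[:2])
    k=D[(abs(D[:,0])<7)&(D[:,2]>158)&(D[:,2]<182)]
    for b in np.arange(-90,90,3):
        q=k[(k[:,1]>=b)&(k[:,1]<b+3)]
        if len(q):print(b+1.5,len(q),q[:,2].max().round(1),np.sort(q[:,2])[-3:].mean().round(1),q[:,0].mean().round(1))
    k=D[(abs(D[:,1])<80)&(D[:,2]>179)&(D[:,2]<187)];print('cover x',np.percentile(k[:,0],[1,99]))
E
python3 m.py
```

```text
224 13 [-56.8  -6.1] [-40.   23.4] [-51.1  11.6]
233 55 [-61.6 -14.6] [-14.8  25.6] [-42.4   5. ]
242 66 [-62.7 -16.5] [-15.3  26.9] [-39.4   5. ]
251 81 [-63. -18.] [-11.   27.4] [-38.6   3.9]
260 81 [-62.4 -18. ] [-12.1  26.5] [-36.    4.8]
269 18 [-18.1  -6. ] [-11.5  14.7] [-14.3   2.6]
278 18 [-17.6  -4.4] [-12.1  14.1] [-14.7   5.4]
287 18 [-16.4  -6.7] [-9.9 14.6] [-14.    4.7]
296 23 [-17.6  -5.4] [-9.2 13.5] [-13.9   4. ]
305 23 [-17.9  -5.4] [-8.5 15.4] [-13.9   5.5]
314 17 [-17.1  -6.8] [-12.4  14.1] [-14.3   2.9]
323 20 [-18.4  -7.2] [-12.   14.7] [-14.    5.4]
332 20 [-16.7  -5.5] [-9.4 15.6] [-14.3   5.6]
341 22 [-22.7  -4.6] [18.1 14.7] [-4.3 10. ]
-88.5 2 162.2 161.6 -0.3
-82.5 1 170.3 170.3 -1.6
-79.5 2 172.0 166.8 -1.2
-76.5 5 173.7 172.1 -3.2
-73.5 3 167.0 164.8 -3.5
-70.5 7 173.4 171.2 -2.5
-67.5 3 174.3 164.7 -1.5
-61.5 1 168.7 168.7 2.6
-58.5 4 169.0 168.4 -2.3
-55.5 1 166.6 166.6 1.5
-52.5 3 171.3 169.9 2.1
-49.5 5 171.1 168.0 -1.2
-46.5 4 165.8 163.7 0.4
-43.5 2 162.2 161.7 -2.8
-40.5 1 161.4 161.4 -1.0
-31.5 3 173.3 167.9 -4.6
-28.5 5 171.4 171.0 -2.2
-25.5 4
[... 204 characters left out ...]
159.4 -2.7
1.5 1 159.5 159.5 0.7
4.5 1 160.8 160.8 -4.9
7.5 5 161.5 161.0 -1.7
10.5 1 159.4 159.4 -5.8
13.5 2 160.2 160.0 -3.3
16.5 3 172.9 168.4 -3.9
19.5 7 172.3 170.7 -2.6
22.5 3 174.4 167.1 -3.4
25.5 5 173.8 169.4 -3.9
28.5 4 172.6 168.3 -3.7
31.5 4 173.4 170.9 -3.6
34.5 7 174.0 172.6 -2.0
37.5 3 173.7 164.4 -4.8
40.5 1 160.6 160.6 -2.6
43.5 2 161.2 160.7 -3.9
46.5 1 161.1 161.1 -1.3
52.5 5 170.9 169.8 -0.2
55.5 2 167.9 167.2 -2.8
58.5 4 169.7 168.9 0.3
61.5 5 167.7 165.8 -0.4
64.5 1 159.8 159.8 1.7
67.5 2 163.7 163.1 -5.6
70.5 1 159.1 159.1 -5.1
73.5 3 172.9 165.1 -2.6
76.5 4 172.8 170.1 -1.7
79.5 3 173.1 170.2 -2.6
82.5 4 175.4 170.7 -5.0
85.5 2 172.7 170.8 -2.4
cover x [-579.1  399.4]
```

```bash
python3 - <<'E'
from h import *
np.set_printoptions(suppress=True,precision=3)
ctrl.movel(D2W([-1.5,-1.3,186-1-18.7]),max_speed=.12)
s=get_state();print(s['time'],s['contact_force'],s['width'],s['tcp_pos']-D2W([-1.5,-1.3,186-1-18.7]))
p,d=vision.grab_frame("scene");cv2.imwrite("pics/scene3.png",p);np.save("pics/scene3.npy",d)
cv2.imwrite("pics/s3.png",cv2.resize(p[110:240,240:350],None,fx=5.5,fy=4.6,interpolation=cv2.INTER_CUBIC))
from m import meas
D=meas(3,0)
for z in range(100,215,7):
        k=D[(D[:,2]>z)&(D[:,2]<z+7)&(abs(D[:,1])<30)&(D[:,0]>-22)&(D[:,0]<-7)]
        if len(k):print(z,len(k),k.min(0)[:2],k.max(0)[:2],k.mean(0)[:2])
E
```

```text
8.3 [-1.043  0.47  -1.425] 0.02630046912666158 [ 0.    -0.     0.001]
107 4 [-11.8 -15. ] [-7.1 24.4] [-9.2  5.7]
114 15 [-16.3 -21.4] [-7.4 11.3] [-13.3   0.3]
121 10 [-18.1  -7.1] [-7.9 22.7] [-13.7   3.5]
128 14 [-16.4 -10.9] [-7.4 26.4] [-14.    4.7]
135 10 [-17.4 -10.6] [-11.7   9.9] [-14.4   0.5]
142 14 [-17.8 -10.1] [-7.6 24.5] [-14.2   2.7]
149 15 [-16.8  -6.8] [-7.1 25.4] [-13.9   5.5]
156 10 [-15.6  -6.9] [-9.6 10.8] [-12.9   3.6]
163 6 [-19.3  -7.8] [-8.1 10.8] [-14.3   6.2]
170 5 [-20.2   5.6] [-16.6  11.3] [-18.5   9.3]
177 6 [-21.7   6.3] [-11.5  11.2] [-18.    9.1]
184 5 [-21.1   8.2] [-11.   13.3] [-16.2  11. ]
191 4 [-21.  10.] [-10.2  11.7] [-15.9  11. ]
198 3 [-19.9   7.6] [-17.5  11.9] [-18.4  10.1]
205 3 [-22.    9.7] [-13.3  13.6] [-18.1  11.9]
212 2 [-21.    1.3] [-18.1  12.6] [-19.5   6.9]
```

View pics/s3.png

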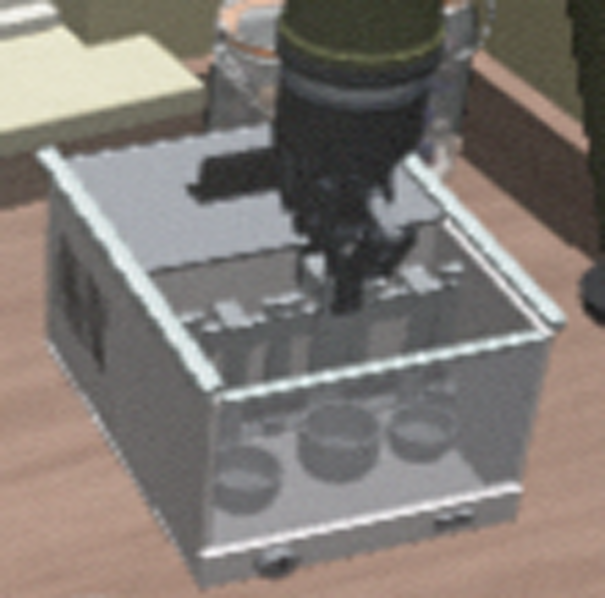

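```bash
python3 - <<'E'
from h import *
np.set_printoptions(suppress=True,precision=2)
f0=get_state()['contact_force']
for z in [180,178,176.5,175,174,173,172,171,170,169]:
    ctrl.movel(D2W([-1.5,-1.3,z-1-18.7]),max_speed=.03)
    s=get_state();f=s['contact_force']-f0;print(z,f,(s['tcp_pos'][2]-D2W([0,0,z-19.7])[2])*1000,round(s['time'],2))
    if abs(f).max()>6:break
E
```

```text
180 [-1.4  -0.82  1.3 ] -0.21145815442705218 8.7
178 [-1.23 -0.87  0.06] -0.11949424740889669 8.95
176.5 [-1.56 -1.98  0.53] -0.09180667892588756 9.2
175 [-1.85 -1.5   0.67] -0.10550093849817643 9.45
174 [-2.07 -1.06  0.55] -0.058531267905670425 9.7
173 [-1.11  0.01  1.49] -0.07200291050923902 9.95
172 [-0.18 -0.75  0.28] -0.09551885274594607 10.2
171 [-1.04  0.42  0.02] -0.06365014759371346 10.45
170 [-0.94  0.45 -1.  ] -0.07479290499423641 10.7
169 [-1.44 -0.05  0.63] -0.08152131979330401 10.95
```

```bash
python3 - <<'E'
from h import *
np.set_printoptions(suppress=True,precision=2)
f0=get_state()['contact_force']
for z in [167.5,166,165,164,163.5,163,162.5,162,161.5,161,160.5,160,159.5,159]:
    ctrl.movel(D2W([-1.5,-1.3,z-1-18.7]),max_speed=.03)
    s=get_state();f=s['contact_force']-f0;print(z,f,(s['tcp_pos'][2]-D2W([0,0,z-19.7])[2])*1000,round(s['time'],2))
    if abs(f[2])>6 or abs(f).max()>10:break
p,d=vision.grab_frame("scene");cv2.imwrite("pics/scene4.png",p);np.save("pics/scene4.npy",d)
cv2.imwrite("pics/s4.png",cv2.resize(p[110:240,240:350],None,fx=5.5,fy=4.6,interpolation=cv2.INTER_CUBIC))
E
```

```text
167.5 [ 1.3   1.45 -0.37] -0.12532552058322488 11.2
166 [ 1.36  1.14 -2.  ] -0.1511967091578359 11.45
165 [ 0.91  1.71 -0.62] -0.08000120453074966 11.7
164 [1.15 1.79 0.97] -0.04376930127508727 11.95
163.5 [0.92 1.45 1.89] 0.03815646368451886 12.2
163 [1.2 2.  1.4] 0.021448636211035543 12.45
162.5 [-0.96  2.73  4.56] 0.11336883365364869 12.7
162 [-1.38  2.83  8.57] 0.5997167551402005 12.95
```

View pics/s4.png

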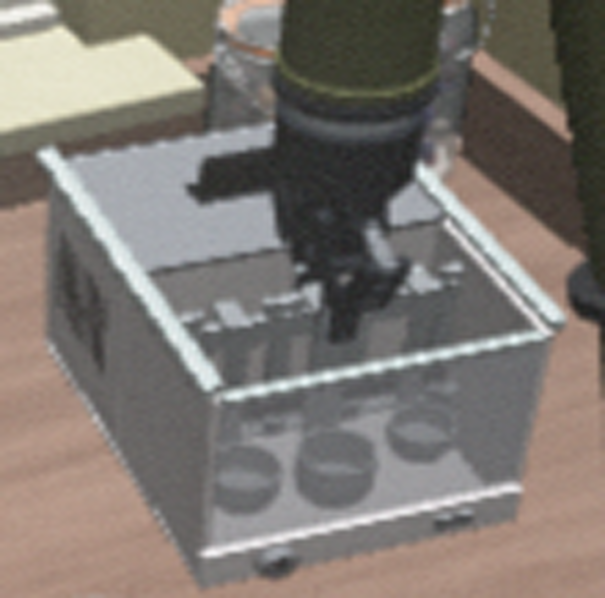

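```bash
python3 - <<'E'
from h import *
np.set_printoptions(suppress=True,precision=2)
ctrl.movel(D2W([-3.5,-1.3,162.4-1-18.7]),max_speed=.03)
s=get_state();print(s['contact_force'],s['width'])
ctrl.close_gripper(20)
ctrl.ungrasp()
s=get_state();print(s['contact_force'],s['width'],s['time'],D2W([0,0,0])-0,(Rd.T@(s['tcp_pos']-D2W([-3.5,-1.3,142.7])))*1000)
p,d=vision.grab_frame("scene");cv2.imwrite("pics/scene5.png",p);np.save("pics/scene5.npy",d)
cv2.imwrite("pics/s5.png",cv2.resize(p[110:240,240:350],None,fx=5.5,fy=4.6,interpolation=cv2.INTER_CUBIC))
E
```

```text
[1.72 3.12 4.14] 0.026604797548619812
[-14.25   0.36  -7.72] 0.0853411580912698 14.0667 [ 0.51 -0.09  0.  ] [-7.79 -0.41 -3.11]
```

View pics/s5.png

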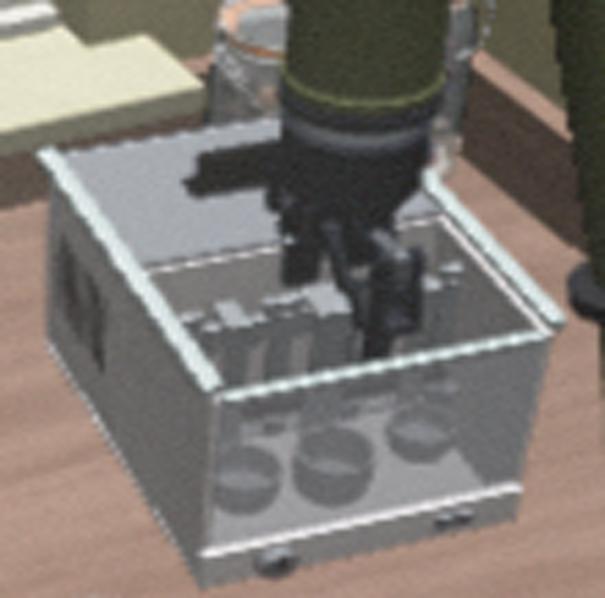

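```bash
python3 - <<'E'
from h import *
np.set_printoptions(suppress=True,precision=2)
ctrl.movel(D2W([-11,-1.3,146]),max_speed=.05)
s=get_state();print(s['contact_force'])
ctrl.movel(D2W([-11,-1.3,270]),max_speed=.12)
s=get_state();print(s['contact_force'],s['time'])
for n in("scene","top"):
    p,d=vision.grab_frame(n);cv2.imwrite(f"pics/{n}6.png",p);np.save(f"pics/{n}6.npy",d)
p=cv2.imread("pics/scene6.png")
cv2.imwrite("pics/s6.png",cv2.resize(p[110:240,240:350],None,fx=5.5,fy=4.6,interpolation=cv2.INTER_CUBIC))
from m import meas
D=meas(6,0)
k=D[(abs(D[:,1]-2)<11)&(abs(D[:,0])<14)&(D[:,2]>156)&(D[:,2]<190)];print('hook',len(k),k.mean(0),k.max(0),np.median(k[:,2]))
for s in(55,-53):
    k=D[(abs(D[:,1]-s)<7)&(abs(D[:,0])<14)&(D[:,2]>156)&(D[:,2]<190)];print('n',len(k),k.mean(0),k.max(0),np.median(k[:,2]))
k=D[(abs(D[:,1])<60)&(D[:,2]>206)&(D[:,2]<220)&(D[:,0]>80)&(D[:,0]<140)];print('ridge',len(k),k.min(0),k.max(0),k.mean(0))
k=D[(abs(D[:,1]-50)<30)&(D[:,2]>179)&(D[:,2]<187)&(D[:,0]>20)&(D[:,0]<190)];print('cover x',np.percentile(k[:,0],[1,99]))
E
```

```text
[-0.9  -0.91  1.86]
[-0.67 -0.36  0.24] 15.6167
hook 42 [ -3.    3.2 167.1] [ 10.7  12.1 171.1] 168.28191607690167
n 34 [ -4.5  56.3 166. ] [ 11.4  61.9 172. ] 167.46489520039734
n 37 [ -3.3 -52.5 165.7] [ 10.5 -46.2 171.5] 166.7425330545517
ridge 50 [103.1 -27.8 206.1] [116.4  33.2 213. ] [108.8   2.1 209.4]
cover x [ 43.4 173.5]
```

View pics/s6.png

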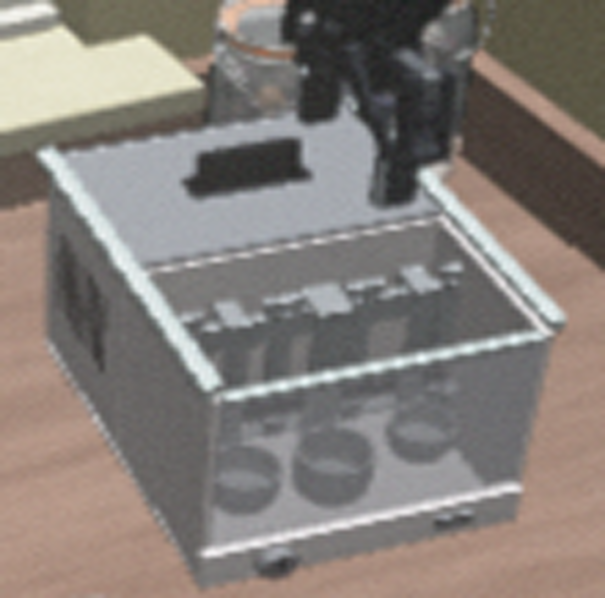

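```bash
python3 - <<'E'
from h import *
np.set_printoptions(suppress=True,precision=2)
T=toolR(Rd,1)
ctrl.movep(D2W([108,0,260]),quat(T))
f0=get_state()['contact_force']
ctrl.movel(D2W([108,0,192]),max_speed=.08)
s=get_state();print(s['contact_force']-f0,s['time'])
ctrl.close_gripper(40)
s=get_state();print(s['contact_force']-f0,s['width'],(Rd.T@(s['tcp_pos']-D2W([0,0,0])))*1000)
ctrl.movel(D2W([0,0,192]),max_speed=.08)
s=get_state();print(s['contact_force']-f0,s['width'],(Rd.T@(s['tcp_pos']-D2W([0,0,0])))*1000,s['time'])
for x in np.arange(-4,-22,-1.5):
    ctrl.movel(D2W([x,0,192]),max_speed=.04)
    s=get_state();f=Rd.T@(s['contact_force']-f0);print(round(x,1),f,(Rd.T@(s['tcp_pos']-D2W([0,0,0])))*1000)
    if f[0]>14:break
p,d=vision.grab_frame("scene");cv2.imwrite("pics/scene7.png",p)
cv2.imwrite("pics/s7.png",cv2.resize(p[110:240,240:350],None,fx=5.5,fy=4.6,interpolation=cv2.INTER_CUBIC));print(s['time'])
E
```

```text
[-0.02 -0.54  0.46] 17.2667
[ 0.24 -0.45  1.9 ] 0.011138403612964823 [108.37   0.04 192.29]
[-0.35  1.5   9.04] 0.011002652687261019 [ -0.26   0.01 192.2 ] 19.4333
-4.0 [-1.29  0.16  7.  ] [ -3.98  -0.02 192.19]
-5.5 [0.21 0.27 7.11] [ -5.13   0.01 192.2 ]
-7.0 [0.33 0.08 7.  ] [ -6.52   0.01 192.2 ]
-8.5 [0.03 0.06 6.76] [ -8.03  -0.   192.2 ]
-10.0 [ 1.03 -0.31  5.63] [ -9.49  -0.01 192.21]
-11.5 [0.27 0.11 6.41] [-10.98   0.03 192.21]
-13.0 [ 0.8  -0.28  5.82] [-12.49   0.   192.2 ]
-14.5 [ 4.48 -0.1   3.76] [-13.38  -0.01 192.23]
-16.0 [10.53 -0.59 -0.69] [-13.44  -0.02 192.26]
-17.5 [14.73 -0.71 -6.24] [-13.46  -0.01 192.27]
21.9333
```

View pics/s7.png

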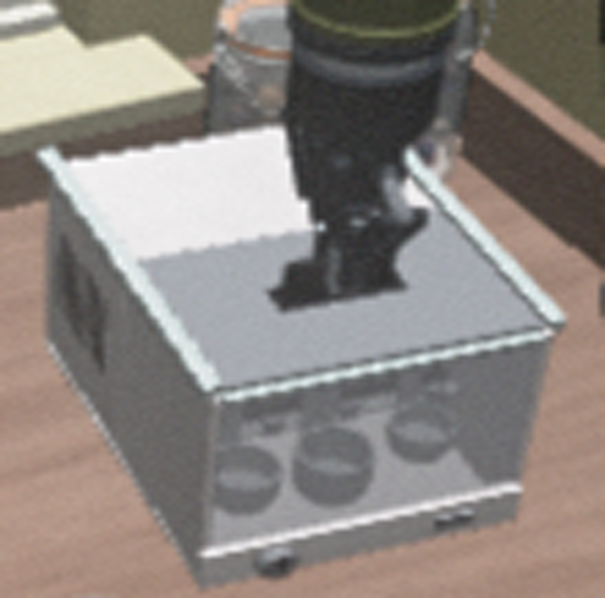

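```bash
python3 - <<'E'
from h import *
np.set_printoptions(suppress=True,precision=2)
ctrl.movel(D2W([-14.3,0,192]),max_speed=.04)
s=get_state();print(s['contact_force'])
ctrl.ungrasp()
ctrl.movel(D2W([-13.4,0,300]),max_speed=.12)
R=toolR(Rd,1)
ctrl.movep([.42,.25,.36],quat(R))
ctrl.pause(.3)
s=get_state();print(s['contact_force'],s['time'],s['width'])
for n in("scene","top"):
    p,d=vision.grab_frame(n);cv2.imwrite(f"pics/{n}8.png",p);np.save(f"pics/{n}8.npy",d)
p=cv2.imread("pics/scene8.png")
cv2.imwrite("pics/s8.png",cv2.resize(p[100:300,170:370],None,fx=3,fy=3,interpolation=cv2.INTER_CUBIC))
W=xyz("top",np.load("pics/top8.npy"));X=W.reshape(-1,3)*1000
D=(X-[dp[0],dp[1],0])@Rd
k=D[(abs(D[:,1])<60)&(D[:,2]>205)&(D[:,2]<220)&(abs(D[:,0])<60)];print('ridge',len(k),k.min(0),k.max(0))
E
```

```text
[ 4.48 -0.48  4.01]
[-0.06  0.65 -0.31] 25.625 0.08538027230259534
ridge 128 [-18.88 -30.16 205.27] [ -6.46  31.73 214.68]
```

View pics/s8.png

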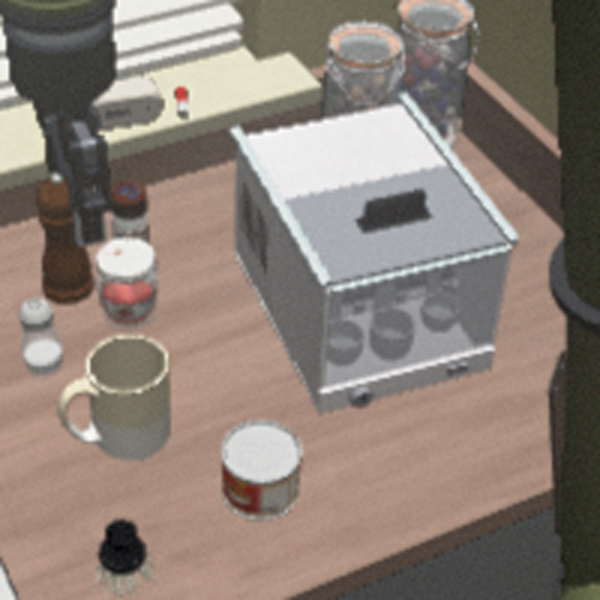

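View pics/top8.png

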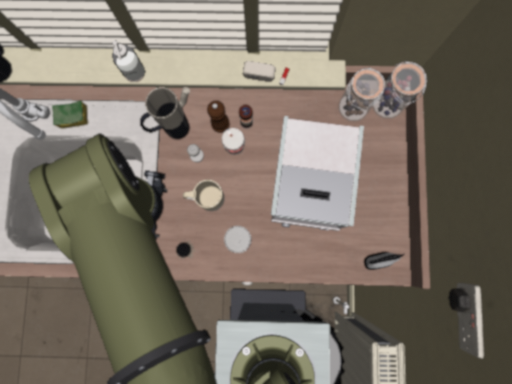

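```bash
python3 - <<'E'
from station import ticket
print(ticket.close_job())
E
```

```text
the job is handed in; nothing more can be done
None
```

The scoop hangs in the middle slot of the comb and the cover is shut, and I handed the job in at about 26 s of the 64 s allowed.

- **Hanging:** I gripped the scoop by its hook, lifted it out of the mug and lowered it between the two smaller scoops. It touched nothing until about 162 mm, the height of the slot floor. After I let go, its hook was at the same height as the two neighbours' hooks, within 1–2 mm. Both small scoops were still in their bays.
- **Cover:** I pulled it by its ridge until it hit its stop at about 15 N. After I let go, the ridge was at about x = −12.7 mm, against −12 mm expected, within the camera error.
- **Other things:** In the last pictures the mug and the bystanders are in their places, and the robot touches nothing.

**Checks that disagreed or went wrong:**
- **Slot position:** The two cameras disagreed by about 2 mm on where the scoop sat relative to the slot. I aimed between the two readings, and the hook went in without touching.
- **Contact on release:** As the fingers opened, one seems to have pressed against the housing or the cover's edge. It pushed the arm about 8 mm forward with a force of about 14 N, after the hook was already seated. It shifted nothing that I could see.

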